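Dock the baby monitor handset and lock it for the night

TASK

Put the baby monitor's handset away for the night: slide the lock grip on the sloping base unit fully open to its end stop, lay the handset face up and flat in the dock below it and let go, then slide the lock fully home to its other end stop so that its catch covers the handset. Leave the other things on the dresser where they are.

Things in the scene. Friction and masses are not known exactly. Their poses are not given: they have to be found in the camera images.
- handset: White plastic monitor handset, a flat slab 90 (x) x 50 (y) x 26 mm (z) with a black screen and three small keys on top, 130 g, loose, lying face up at one side. Origin: centre of its underside; z out of the face. Docked, its origin is at the dock's origin, its x along the dock's x (either way round), with 4 mm of play on each side.
- dock: Sloping top of the base unit, leaning 30 degrees, low end towards the robot. Origin: centre of the dock's floor, 60 mm above the dresser. x: up the slope, away from the robot; y: along the width; z: square out of the slope. Recess 98 (x) x 58 mm (y): a 10 mm high lip at the low end, side rails 8 mm high and thick, at the high end the lock's track (x 49 to 78 mm, 22 mm high).
- unit: Fixed white wedge-shaped monitor base unit, 180 mm wide (y), about 130 mm deep (x), about 100 mm high at the back with a short black aerial there. Origin: on the dresser, straight below the middle of the dock floor.
- lock (a joint): Place of the lock on its track, in m: 0 = locked (end stop; catch over the middle of the docked handset's upper end), 0.055 = fully open (end stop; catch clear of the dock). It opens towards +y of the dock, stays where it is left and takes about 1.5 N to move.
- lock_grip (a point): On the lock's upright grey fin, at dock x = 65 mm, y = joint value, z = 58 mm. Fin 14 mm wide (dock y), 20 mm long (dock x), from z = 29 to 66 mm. From it a catch, 12 mm wide, reaches down the slope to dock x = 31 mm, at z = 29 to 36 mm: 3 mm over a docked handset. The foot below the fin is 24 mm wide.
- shelf: Fixed beech shelf over the back of the dresser: board 740 mm wide, 200 deep, 20 thick, underside 250 mm above the dresser, on two side panels. Origin: on the dresser below the middle of its front edge; x points away from the robot. The edge is just beyond the lock grip: a tool pointing straight down there would strike it, one square to the slope has room.
- case: Bystander: mint plastic pacifier case with a clip lid, 85 x 58 x 36 mm with rounded edges, at the other side. Origin: centre of its underside.
- bottle: Bystander: glass baby bottle with teat, 62 mm across, 177 mm tall. Origin: centre of its underside.
- dish: Bystander: white ceramic dish, 110 mm across, 30 mm high. Origin: centre of its underside.
- ring_big: Bystander: wooden stacking ring, 80 mm across, 22 mm high, lying flat. Origin: centre of its underside.
- ring_small: Bystander: wooden stacking ring, 64 mm across, 22 mm high, lying flat. Origin: centre of its underside.
- jar: Bystander: white cream jar, 54 mm across, 50 mm high. Origin: centre of its underside.
Mind the look-alikes: they are no part of the job. What is shaped like the handset but red is not meant. Leave any green look-alike of the unit alone.

How it is judged:
By the outcome, as a careful person would: the job done as asked, in the order asked, and still so for the second after the job is handed in, with the robot touching nothing.
It also fails if it takes over 61 s, if anything falls off the work surface, if the arm or the gripper's body presses on something with over 40 N, if the wrist force passes 120 N, or if a joint passes its speed limit or range.

ROBOT

A 6-joint arm with a two-finger parallel gripper is mounted at the origin on the work surface. World frame = base frame: x ahead of the robot, y to its left, z up, the work surface at z = 0. Lengths are in m, angles in rad, forces in N, time in s.
With the tool pointing down it reaches from about 0.275 to 0.825 m from the base axis. Payload 4.9 kg.
Tool frame: the origin (TCP) lies between the finger pads, 19 mm behind the fingertips; this is the grasp point; z points along the fingers, x is the direction in which the jaws open and shut, and the axes are right-handed (so a half turn about z gives the same grasp; the last joint's range is limited). The gripper opens to 85 mm and grips with 20 to 120 N. Pads are 22 mm wide; open, the fingers measure 114 mm over their backs; the gripper's body (76 mm by 85 mm) begins 54 mm behind the grasp point. The pads swing forward as they close: fully open they stand 13 mm farther back than shut.
Start: joints at [1.193, 0.326, -0.193, 1.052, 0, 1.437], TCP at [0.133, 0.534, 0.25] pointing down, gripper open.
Joint ranges: [-2.65, 2.65], [-0.97, 1.79], [-1.3, 1.35], [-1.93, 2.1], [-1.47, 1.37], [-3.14, 3.14]. Speed limits (rad/s): [2.57, 2.57, 3.14, 3.14, 3.14, 3.14].

INTERFACE

Orientations are given as a unit quaternion [x, y, z, w].
In Python, from bench import env gives the robot as it stands.
- The arm moves only by the tool servo_tool, never from a script. Its argument "series" is a list of rows, each a list of 3 entries, a list of its own where there are three numbers: the shift along the tool's x, y, z in m, then the turn about the tool's z in degrees, then the opening, from -1 (shut) to 1 (fully open). In form: [[[dx, dy, dz], yaw, gripper], ...]. A call has 1 to 20 rows; each row is the pose to reach, as a shift and turn from the pose commanded when the call began, along the tool's axes at that moment; what a row does not reach only later rows make up. A row lasts 1/10 s, in which the tool goes at most 50 mm and 8.59 degrees, less where a joint would pass 70% of its speed; a pose out of reach is approached as far as the arm can. A call with a gripper value outside its range is refused whole. The fingers move at their own pace and stop on an object; the grip force is fixed at half the most. Time passes only in rows, so rows that repeat a pose let the fingers close. It gives the time, the measured TCP pose, the force and the opening at its end, in the units of the state.
- env.state(): the state, without advancing time (a new reading comes with each control period).
- env.capture(name): name is "scene" or "side" or "wrist"; returns a dict with "frame" (480x640x3 uint8, red, green, blue), "z_map" (480x640 float32, m along the optical axis (not along the pixel's ray), 0 where there is no reading), "fx", "fy", "cx", "cy" (pixels), "R" (3x3) and "t" (3): a world point X has camera coordinates R X + t; the wrist camera has in their place "mount" (4x4, takes a point from camera to tool coordinates, whose origin is the TCP and whose axes are the tool frame's). Camera axes: x right, y down, z forward; pixel columns grow to the right and rows downward; lengths in m; the calibration is good to about 2 mm. A picture is of the moment at which its call begins: read the wrist's pose just before it.
- env.job_done(): hands the job in, once; it reports no verdict.
The state is a dict: "time": time; "qpos": joint angles; "dq": joint speeds; "joint_torque": joint torques, N m; "position": TCP position; "ee_rot": TCP orientation; "wrist_force": force on the tool from outside, world axes, zero at the start; "ft_torque": the same for the moment, N m; "grip_width": finger opening in m.
Only numpy, scipy, OpenCV 4.12 (cv2) and the standard library are available. Lean on these libraries where they do the work, as an engineer would, in place of code of your own. Each camera call takes 0.05 s, during which the arm holds its last target. There are 200 camera calls.

## Working session

There is one attempt and no reset: what is moved stays moved. The work goes in short steps, Python scripts to look and compute and a tool call to move; the robot and the scene stay as the last step left them, time stands still between calls to the robot, and variables do not carry over. Pictures are saved under pics/ and viewed, about 8 in all and at most 12, crops included, and the job is handed in when it is done.

Besides the shell and the picture viewer there is one more tool, called after "Call:" in YAML: its name, and indented under it one key for each argument. servo_tool: Moves the arm, as the interface text tells. Its arguments: {"type":"object","properties":{"series":{"type":"array","items":{"type":"array"}}},"required":["series"]}

```bash
ls; mkdir -p pics; python3 - <<'E'
from bench import env
import cv2,numpy as np
s=env.state();print({k:np.round(v,3).tolist() for k,v in s.items()})
for n in("scene","side"):
    c=env.capture(n);cv2.imwrite(f"pics/{n}0.png",c["frame"][...,::-1]);np.savez(f"{n}0.npz",**c)
    print(n,c["fx"],c["cx"],np.round(c["R"],3).tolist(),c["t"])
E
```

```text
pics
{'time': 0.0, 'qpos': [1.193, 0.327, -0.194, 1.052, -0.0, 1.437], 'dq': [-0.0, -0.001, -0.001, 0.001, -0.0, -0.001], 'joint_torque': [-0.001, -44.34, 26.244, 0.015, -0.0, 0.0], 'position': [0.133, 0.533, 0.249], 'ee_rot': [0.788, 0.616, -0.001, 0.0], 'wrist_force': [-0.115, 0.303, 0.165], 'ft_torque': [0.015, -0.017, -0.003], 'grip_width': 0.085}
scene 433.10043747455023 323.84724541804843 [[-0.88, -0.475, -0.013], [-0.397, 0.75, -0.529], [0.261, -0.46, -0.849]] [0.4292375  0.26086823 1.0281577 ]
side 604.7279381814609 318.9976744375057 [[0.803, -0.596, 0.02], [-0.441, -0.615, -0.654], [0.402, 0.516, -0.757]] [-0.39594697  0.29247294  1.59567485]
```

View pics/scene0.png

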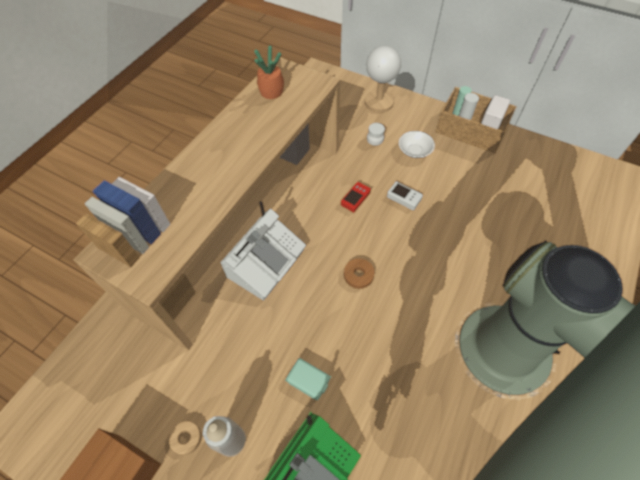

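View pics/side0.png

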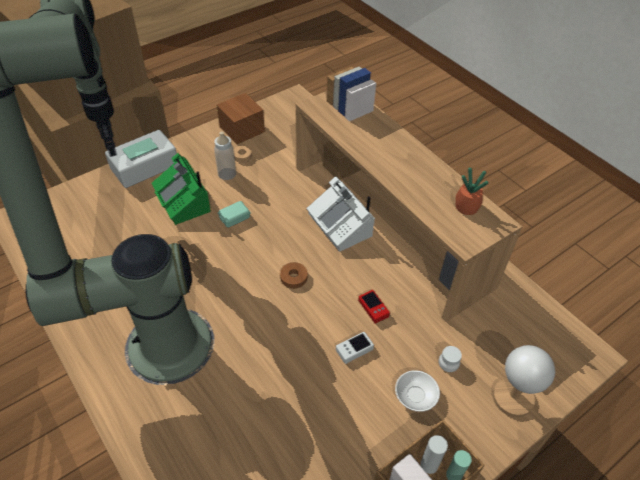

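Scene view: white handset at (405,195), red look-alike at (356,196). White unit at (265,255), green look-alike unit at (315,450). The handset meant is the white slab and the unit the white one. I'll confirm both with enlarged crops and measure.

```bash
cat > h.py <<'E'
import numpy as np,cv2
from scipy.spatial.transform import Rotation as Ro
def cloud(c):
    """world points HxWx3 from scene/side capture"""
    z=c["z_map"];v,u=np.mgrid[:480,:640]
    p=np.stack([(u-c["cx"])/c["fx"]*z,(v-c["cy"])/c["fy"]*z,z],-1)
    return (p-c["t"])@c["R"]      # R^T (p-t)
def wcloud(c,s):
    z=c["z_map"];v,u=np.mgrid[:480,:640]
    p=np.stack([(u-c["cx"])/c["fx"]*z,(v-c["cy"])/c["fy"]*z,z],-1)
    m=c["mount"];p=p@m[:3,:3].T+m[:3,3]
    return p@Ro.from_quat(s["ee_rot"]).as_matrix().T+s["position"]
E
python3 - <<'E'
from h import *
S=np.load("scene0.npz");D=np.load("side0.npz")
a=S["frame"][170:310,205:435];b=D["frame"][160:370,290:410]
A=cv2.resize(a,None,fx=2.1,fy=2.1,interpolation=2);B=cv2.resize(b,None,fx=2.5,fy=2.5,interpolation=2)
im=np.zeros((600,800,3),np.uint8);im[:A.shape[0],:A.shape[1]]=A;im[:B.shape[0],490:490+B.shape[1]]=B
cv2.imwrite("pics/crop1.png",im[...,::-1])
for n,c,hb,ub in(("scene",S,(380,430,175,215),(215,310,205,300)),("side",D,(330,380,328,366),(300,380,175,255))):
    P=cloud(c)
    for nm,(u0,u1,v0,v1) in(("handset",hb),("unit",ub)):
        q=P[v0:v1,u0:u1].reshape(-1,3);f=c["frame"][v0:v1,u0:u1].reshape(-1,3).astype(int)
        if nm=="handset":
            k=(q[:,2]>.019)&(q[:,2]<.04);x=q[k];r=cv2.minAreaRect(x[:,:2].astype(np.float32)*1000)
            print(n,nm,k.sum(),"z",np.median(x[:,2]).round(4),r)
            kk=k&(f.max(1)<70);print(" screen",q[kk].mean(0).round(4),kk.sum())
        else:
            k=(q[:,2]>.02)&(q[:,2]<.24)&(np.ptp(f,1)<40);x=q[k]
            print(n,nm,k.sum(),x.min(0).round(3),x.max(0).round(3))
            r=cv2.minAreaRect(x[x[:,2]<.15][:,:2].astype(np.float32)*1000);print(r)
E
```

```text
scene handset 443 z 0.0238 ((384.3732604980469, -296.62939453125), (53.776649475097656, 89.93870544433594), 82.06587982177734)
 screen [ 0.3982 -0.3006  0.0243] 87
scene unit 3955 [ 0.548 -0.019  0.02 ] [0.693 0.169 0.155]
((617.7586059570312, 74.75990295410156), (181.78700256347656, 135.41648864746094), 84.96630096435547)
side handset 589 z 0.0263 ((384.5185241699219, -299.34259033203125), (54.16337966918945, 90.99120330810547), 83.22288513183594)
 screen [ 0.3996 -0.3019  0.0273] 197
side unit 2690 [ 0.548 -0.027  0.02 ] [0.749 0.236 0.165]
((634.3980102539062, 113.77474975585938), (291.76263427734375, 158.13726806640625), 74.242431640625)
```

View pics/crop1.png

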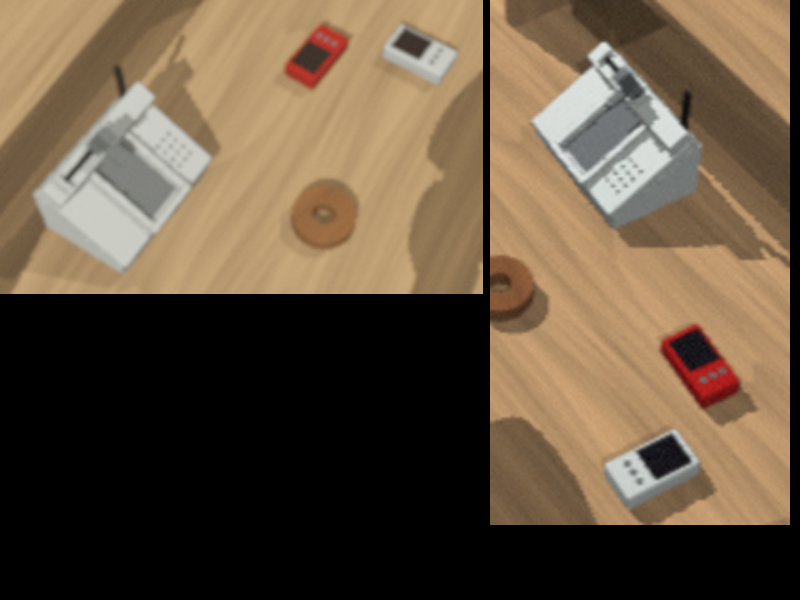

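Crop: white handset at scene (405,195) with its black screen at the far end. The red one is a look-alike. The white unit has a grey dock floor, keypad on the −y side, the lock at the middle of its track (closed), and an empty slot to +y. Both targets are confirmed. Next: the dock frame, the shelf edge and the bystanders.

```bash
python3 - <<'E'
from h import *
c30,s30=np.cos(np.pi/6),.5
for n in("scene","side"):
    c=np.load(n+"0.npz");P=cloud(c);F=c["frame"].astype(int)
    roi=(P[...,0]>.5)&(P[...,0]<.72)&(P[...,1]>-.06)&(P[...,1]<.2)&(P[...,2]>.012)&(P[...,2]<.2)
    gy=roi&(np.ptp(F,2)<25)
    # slope plane yaw fit: points within pixels of grey floor
    m=(gy&(F.max(2)<165)&(F.max(2)>90)).astype(np.uint8)
    nl,l,st,ce=cv2.connectedComponentsWithStats(m)
    for i in np.argsort(-st[1:,4])[:3]+1:
        q=P[l==i];cen=q.mean(0);u,s,v=np.linalg.svd(q-cen);nn=v[2]*np.sign(v[2,2])
        print(n,"grey comp",st[i].tolist(),cen.round(4),"normal tilt",np.degrees(np.arccos(nn[2])).round(1),"yaw",np.degrees(np.arctan2(-nn[1],-nn[0])).round(1),"rms",(s[2]/len(q)**.5).round(4))
    # shelf front edge: board top z 0.27
    b=(abs(P[...,2]-.27)<.008)&(P[...,0]>.4)&(P[...,0]<1.1)
    q=P[b];ys=np.arange(-.3,.4,.05);e=[(y,np.percentile(q[abs(q[:,1]-y)<.01][:,0],1)) for y in ys if (abs(q[:,1]-y)<.01).sum()>10]
    e=np.array(e);print(n,"shelf edge",np.polyfit(e[:,0],e[:,1],1).round(4),e.round(3).tolist())
    # high things in the open
    t=(P[...,2]>.03)&(P[...,2]<.3)&(P[...,0]>.2)&(P[...,0]<.62)&(P[...,1]>.2)
    if t.any(): print("left things",P[t].min(0).round(3),P[t].max(0).round(3))
E
```

```text
scene grey comp [235, 223, 54, 52, 1056] [0.6164 0.0746 0.0774] normal tilt 50.8 yaw 3.6 rms 0.0127
scene grey comp [254, 212, 13, 13, 19] [0.6663 0.0068 0.1008] normal tilt 58.8 yaw 173.0 rms 0.0009
scene grey comp [223, 268, 4, 8, 10] [0.689  0.1586 0.035 ] normal tilt 88.4 yaw -105.1 rms 0.0003
scene shelf edge [0.0264 0.6514] [[-0.3, 0.643], [-0.25, 0.645], [-0.2, 0.647], [-0.15, 0.647], [-0.1, 0.649], [-0.05, 0.65], [-0.0, 0.652], [0.05, 0.653], [0.1, 0.654], [0.15, 0.655], [0.2, 0.656], [0.25, 0.658], [0.3, 0.659], [0.35, 0.661]]
left things [0.201 0.26  0.03 ] [0.62  0.65  0.179]
side grey comp [318, 180, 56, 69, 1274] [0.619  0.0377 0.066 ] normal tilt 43.2 yaw 23.7 rms 0.0172
side grey comp [327, 186, 5, 4, 5] [0.6462 0.1566 0.0839] normal tilt 60.0 yaw -81.1 rms 0.0006
side grey comp [311, 215, 3, 4, 4] [0.5628 0.1293 0.0269] normal tilt 72.3 yaw 168.4 rms 0.0
side shelf edge [0.0264 0.6504] [[-0.3, 0.642], [-0.25, 0.645], [-0.2, 0.645], [-0.15, 0.646], [-0.1, 0.648], [-0.05, 0.649], [-0.0, 0.65], [0.05, 0.652], [0.1, 0.652], [0.15, 0.657], [0.2, 0.656], [0.25, 0.656], [0.3, 0.657], [0.35, 0.661]]
left things [0.2   0.251 0.03 ] [0.62  1.486 0.261]
```

```bash
python3 - <<'E'
from h import *
from bench import env
s=env.state();c=env.capture("wrist");print(np.round(c["mount"],3).tolist(),c["fx"])
T=Ro.from_quat(s["ee_rot"]).as_matrix();print(T.round(3).tolist())
# shifts in tool axes to reach a viewing pose with tool over (0.52,0.07,0.30)
print(T.T@(np.array([.52,.07,.30])-s["position"]))
c=np.load("scene0.npz");P=cloud(c)
for a,b in((315,450),(223,435),(305,378),(360,271),(356,196),(417,146)):
    print((a,b),np.nanmedian(P[b-3:b+4,a-3:a+4].reshape(-1,3),0).round(3))
E
```

```text
[[1.0, -0.0, -0.001, -0.0], [0.0, 0.956, 0.292, -0.075], [0.001, -0.292, 0.956, -0.124], [0.0, 0.0, 0.0, 1.0]] 409.7357294266955
[[0.241, 0.97, -0.001], [0.97, -0.241, -0.001], [-0.002, -0.0, -1.0]]
[-0.35613518  0.48779784 -0.05024543]
(315, 450) [0.284 0.412 0.079]
(223, 435) [0.441 0.476 0.145]
(305, 378) [0.377 0.293 0.035]
(360, 271) [ 0.391 -0.021  0.   ]
(356, 196) [ 0.503 -0.221  0.024]
(417, 146) [ 0.426 -0.505  0.004]
```

Call:
servo_tool:
  series:
    - [[-0.03, 0.04, -0.02], 0, 1]
    - [[-0.06, 0.08, -0.04], 0, 1]
    - [[-0.09, 0.12, -0.05], 0, 1]
    - [[-0.12, 0.17, -0.05], 0, 1]
    - [[-0.15, 0.22, -0.05], 0, 1]
    - [[-0.18, 0.27, -0.05], 0, 1]
    - [[-0.21, 0.32, -0.05], -3, 1]
    - [[-0.24, 0.36, -0.05], -6, 1]
    - [[-0.27, 0.4, -0.05], -9, 1]
    - [[-0.3, 0.45, -0.05], -9, 1]
    - [[-0.325, 0.5, -0.05], -9, 1]
    - [[-0.344, 0.536, -0.05], -9, 1]
    - [[-0.344, 0.536, -0.05], -9, 1]
    - [[-0.344, 0.536, -0.05], -9, 1]
    - [[-0.344, 0.536, -0.05], -9, 1]
    - [[-0.344, 0.536, -0.05], -9, 1]

```text
time: 1.75
position: [0.569, 0.0711, 0.2997]
ee_rot: [0.737, 0.676, -0.0, -0.001]
wrist_force: [0.6, 0.2, 0.7]
grip_width: 0.0857
```

```bash
python3 - <<'E'
from h import *
from bench import env
s=env.state();c=env.capture("wrist");cv2.imwrite("pics/w1.png",c["frame"][...,::-1]);np.savez("w1.npz",q=s["ee_rot"],p=s["position"],**c)
print(s["time"],s["position"],s["ee_rot"],s["qpos"])
E
```

```text
1.75 [0.56899737 0.07109743 0.29965788] [ 7.36901181e-01  6.76000154e-01 -3.83681285e-04 -5.42103909e-04] [-4.53686578e-03  3.44886798e-01 -3.79001522e-02  1.18930903e+00
  2.74323303e-04  8.16166753e-02]
```

View pics/w1.png

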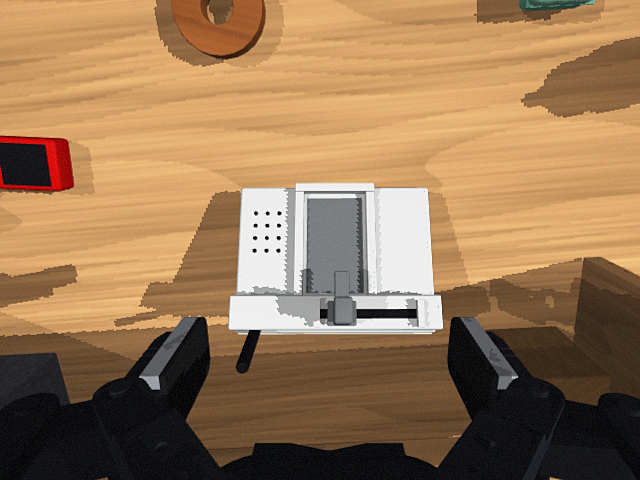

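Wrist view: dock floor at (335,235) between rails at columns 303 and 367, lock fin at (342,310) with its catch up to row 270, free slot to the right up to (417,313), keypad on the left. Now the dock frame.

```bash
cat >> h.py <<'E'
def dockfit(P,F,box):
    """fit yaw, then the recess from the cloud"""
    v0,v1,u0,u1=box
E
python3 - <<'E'
from h import *
w=np.load("w1.npz");P=wcloud(w,{"ee_rot":w["q"],"position":w["p"]});F=w["frame"].astype(int)
def fit(m):
    q=P[m];c=q.mean(0);u,s,v=np.linalg.svd(q-c,full_matrices=False);n=v[2]*np.sign(v[2,2]);return c,n,s[2]/len(q)**.5
def box(a,b,c,d):
    m=np.zeros((480,640),bool);m[a:b,c:d]=1;return m&(w["z_map"]>0)
for nm,b in(("floor",(205,262,312,358)),("left deck",(200,280,248,290)),("right deck",(200,280,385,425))):
    c,n,r=fit(box(*b));print(nm,c.round(4),"tilt",np.degrees(np.arccos(n[2])).round(2),"yaw",np.degrees(np.arctan2(-n[1],-n[0])).round(2),"rms",r.round(4))
c,n,r=fit(box(205,262,312,358))
# edges: brightness transitions per row / col of floor
g=F.mean(2)
print("row235",g[235,292:378].astype(int).tolist());print("z235",(P[235,292:378:2,2]*1000).astype(int).tolist())
print("col335",g[180:300,330].astype(int).tolist());print("col z",(P[180:330:3,330,2]*1000).astype(int).tolist())
m=box(185,335,225,450)&(P[...,2]>.13);q=P[m];print("fin",m.sum(),q.min(0).round(4),q.max(0).round(4),q.mean(0).round(4))
# unit side outline: points on decks, y extents vs x
for v in(200,230,260,280):
    k=(P[v,:,2]>.03)&(P[v,:,0]<.7);k[:225]=0;k[445:]=0;i=np.where(k)[0];print(v,P[v,i[0]].round(4),P[v,i[-1]].round(4))
E
```

```text
floor [0.5943 0.074  0.0551] tilt 30.09 yaw -5.2 rms 0.0008
left deck [0.5945 0.0125 0.0575] tilt 29.97 yaw -4.98 rms 0.0008
right deck [0.6054 0.1384 0.0574] tilt 30.0 yaw -4.84 rms 0.0007
row235 [161, 159, 170, 246, 238, 237, 237, 237, 240, 240, 237, 184, 217, 221, 212, 87, 103, 126, 126, 127, 129, 126, 129, 124, 125, 127, 131, 129, 125, 127, 122, 127, 124, 127, 125, 127, 123, 128, 125, 127, 125, 129, 125, 130, 124, 128, 126, 122, 123, 127, 131, 128, 122, 127, 126, 123, 124, 129, 127, 128, 128, 131, 127, 125, 119, 119, 114, 70, 72, 72, 111, 170, 164, 147, 109, 218, 242, 239, 237, 237, 237, 238, 239, 209, 214, 217]
z235 [54, 56, 61, 63, 62, 63, 56, 56, 57, 56, 57, 55, 55, 56, 56, 55, 54, 55, 56, 57, 56, 57, 56, 56, 55, 55, 56, 55, 56, 55, 55, 55, 55, 57, 57, 57, 56, 60, 62, 62, 62, 63, 54]
col335 [162, 160, 177, 222, 240, 235, 236, 237, 237, 243, 230, 98, 108, 143, 237, 241, 241, 240, 181, 115, 125, 125, 126, 124, 131, 121, 131, 127, 127, 128, 127, 123, 129, 127, 125, 127, 127, 126, 126, 120, 129, 127, 127, 126, 131, 125, 126, 128, 121, 124, 124, 126, 124, 127, 127, 125, 123, 126, 126, 128, 129, 127, 126, 120, 123, 124, 127, 127, 126, 125, 128, 129, 124, 127, 127, 124, 124, 127, 125, 130, 125, 126, 128, 129, 127, 128, 129, 125, 130, 127, 130, 130, 125, 129, 130, 128, 126, 122, 129, 129, 130, 126, 129, 125, 129, 127, 127, 128, 131, 127, 122, 79, 77, 116, 121, 112, 153, 168, 164, 168]
col z [0, 39, 42, 43, 40, 33, 38, 39, 40, 41, 42, 46, 47, 48, 49, 50, 53, 55, 56, 58, 58, 60, 60, 62, 64, 65, 67, 68, 70, 71, 73, 73, 73, 76, 77, 79, 80, 81, 82, 103, 105, 113, 115, 117, 118, 117, 119, 121, 122, 116]
fin 529 [0.6193 0.0682 0.13  ] [0.6498 0.0836 0.1548] [0.6285 0.0761 0.149 ]
200 [ 0.559  -0.0119  0.0385] [0.5744 0.1652 0.0378]
230 [ 0.5846 -0.0148  0.0524] [0.4943 0.0771 0.4234]
260 [ 0.6092 -0.0163  0.067 ] [0.6246 0.1605 0.0668]
280 [ 0.6256 -0.018   0.0752] [0.6408 0.1591 0.0754]
```

```bash
cat > h2.py <<'E'
from h import *
O=np.array([.603,.0735,.060]);yaw=np.radians(-5)
U=Ro.from_euler("z",yaw).as_matrix();Dk=U@Ro.from_euler("y",-np.pi/6).as_matrix()
def d2w(p,O=O): return O+np.asarray(p,float)@Dk.T
def proj(c,p,X):
    m=c["mount"];T=Ro.from_quat(p["ee_rot"]).as_matrix()
    q=(np.atleast_2d(X)-p["position"])@T;q=(q-m[:3,3])@m[:3,:3]
    return np.c_[q[:,0]/q[:,2]*c["fx"]+c["cx"],q[:,1]/q[:,2]*c["fy"]+c["cy"]]
E
python3 - <<'E'
from h2 import *
w=np.load("w1.npz");s={"ee_rot":w["q"],"position":w["p"]}
pts={"lip top inner":(-.049,0,.010),"lip floor":(-.049,0,0),"railL in top":(-.015,-.029,.008),"railL out":(-.015,-.037,.008),"railR in top":(-.015,.029,.008),"railR out":(-.015,.037,.008),"track low top edge":(.049,-.02,.022),"track back top":(.078,-.02,.022),"fin top":(.065,0,.066),"catch tip":(.031,0,.036),"slot end":(.065,.067,.022)}
for k,v in pts.items(): print(k,proj(w,s,d2w(v)).round(1))
print(w["frame"][288:336,300].mean(1).astype(int).tolist())
im=w["frame"][170:350,220:450].copy()
cv2.imwrite("pics/w1c.png",cv2.resize(im,None,fx=3,fy=3,interpolation=1)[...,::-1])
E
```

```text
lip top inner [[334.7 189.5]]
lip floor [[334.6 193.3]]
railL in top [[303.1 225.3]]
railL out [[294.4 225.3]]
railR in top [[366.5 225.3]]
railR out [[375.3 225.4]]
track low top edge [[311.6 293.6]]
track back top [[311.3 328.5]]
fin top [[336.3 308.8]]
catch tip [[335.5 269.8]]
slot end [[415.3 312.8]]
[253, 247, 145, 159, 164, 172, 154, 107, 149, 166, 162, 159, 162, 166, 165, 162, 161, 164, 167, 163, 162, 163, 164, 165, 164, 169, 163, 162, 157, 146, 183, 245, 240, 239, 239, 240, 239, 239, 240, 240, 229, 189, 192, 230, 170, 177, 127, 100]
```

View pics/w1c.png

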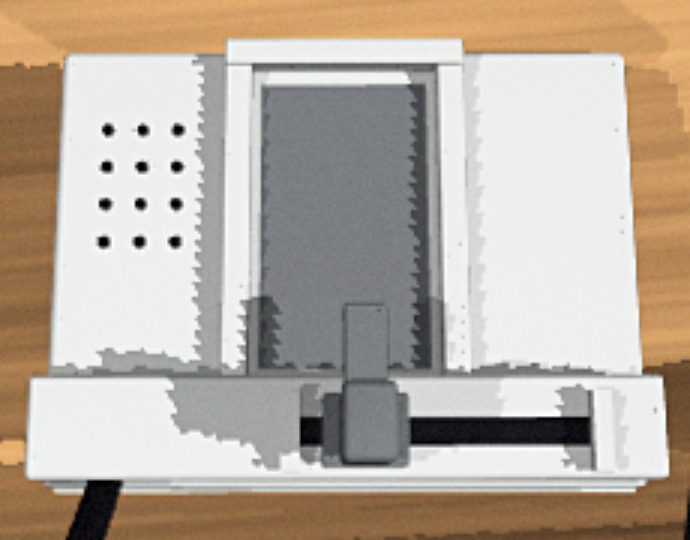

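```bash
sed -i 's/O=np.array(.*\]);yaw/O=np.array([.6042,.0735,.060]);yaw/' h2.py; cat >> h2.py <<'E'
def u2w(X,y,h): return O*[1,1,0]+U@np.array([X,y,h])   # unit frame (X ahead, y, height) to world
def shift(s,Xw): return Ro.from_quat(s["ee_rot"]).as_matrix().T@(np.asarray(Xw)-s["position"])
E
python3 - <<'E'
from h2 import *
w=np.load("w1.npz");s={"ee_rot":w["q"],"position":w["p"]}
P=wcloud(w,s);T=Ro.from_quat(w["q"]).as_matrix();t=(P-s["position"])@T
for n,(a,b,c,d) in {"L":(316,400,120,215),"R":(316,400,445,520)}.items():
    q=t[a:b,c:d].reshape(-1,3);q=q[(q[:,2]<.05)&(q[:,2]>-.06)];print(n,len(q),q.min(0).round(4),q.max(0).round(4))
    k=q[q[:,2]>q[:,2].max()-.01];print(" tip",k.min(0).round(4),k.max(0).round(4))
for X,y,h in((-.03,-.035,.17),(-.03,-.035,.115),(-.03,.037,.115)):print(u2w(X,y,h).round(4),shift(s,u2w(X,y,h)).round(4))
E
```

```text
L 5241 [-0.0574 -0.0148 -0.0431] [-0.0403  0.0112  0.0062]
 tip [-0.056  -0.012  -0.0038] [-0.0427  0.011   0.0062]
R 4729 [ 0.0398 -0.0135 -0.0431] [0.0564 0.0111 0.0062]
 tip [ 0.0417 -0.012  -0.0038] [0.0555 0.011  0.0062]
[0.5713 0.0412 0.17  ] [-0.0296  0.005   0.1296]
[0.5713 0.0412 0.115 ] [-0.0296  0.0051  0.1846]
[0.5775 0.113  0.115 ] [0.0424 0.0051 0.1847]
```

Call:
servo_tool:
  series:
    - [[-0.015, -0.02, 0.0], 8, 1]
    - [[-0.03, -0.03, 0.0], 16, 1]
    - [[-0.03, -0.03, 0.0], 24, 1]
    - [[-0.03, -0.03, 0.0], 32, 1]
    - [[-0.03, -0.03, 0.0], 40, 1]
    - [[-0.03, -0.03, 0.0], 48, 1]
    - [[-0.03, -0.03, 0.0], 56, 1]
    - [[-0.03, -0.03, 0.0], 64, 1]
    - [[-0.03, -0.03, 0.02], 72, 1]
    - [[-0.03, -0.03, 0.05], 80, 1]
    - [[-0.03, -0.02, 0.08], 88, 1]
    - [[-0.03, -0.01, 0.11], 90, 1]
    - [[-0.03, 0.0, 0.13], 90, 1]
    - [[-0.03, 0.005, 0.15], 90, 1]
    - [[-0.03, 0.005, 0.17], 90, 1]
    - [[-0.03, 0.005, 0.184], 90, 1]
    - [[-0.03, 0.005, 0.184], 90, 1]
    - [[-0.03, 0.005, 0.184], 90, 1]

```text
time: 3.6
position: [0.5719, 0.0412, 0.1166]
ee_rot: [0.999, -0.043, 0.0, -0.0]
wrist_force: [0.1, 0.1, 1.2]
grip_width: 0.0853
```

```bash
python3 - <<'E'
from h2 import *
from bench import env
s=env.state();print(s["wrist_force"].round(2));print(np.array(s["position"])-u2w(-.03,-.035,.115),shift(s,u2w(-.03,-.013,.115)),shift(s,u2w(-.03,.037,.115)),Ro.from_quat(s["ee_rot"]).as_matrix().round(3).tolist())
c=env.capture("side");cv2.imwrite("pics/s1.png",cv2.resize(c["frame"][150:270,270:430],None,fx=4,fy=4)[...,::-1])
E
```

```text
[0.11 0.07 1.22]
[ 5.96806690e-04 -8.42087463e-05  1.56905093e-03] [-0.00055684 -0.02203299  0.00156999] [-0.00045459 -0.07203289  0.00157215] [[0.996, -0.085, 0.0], [-0.085, -0.996, 0.0], [0.0, -0.0, -1.0]]
```

View pics/s1.png

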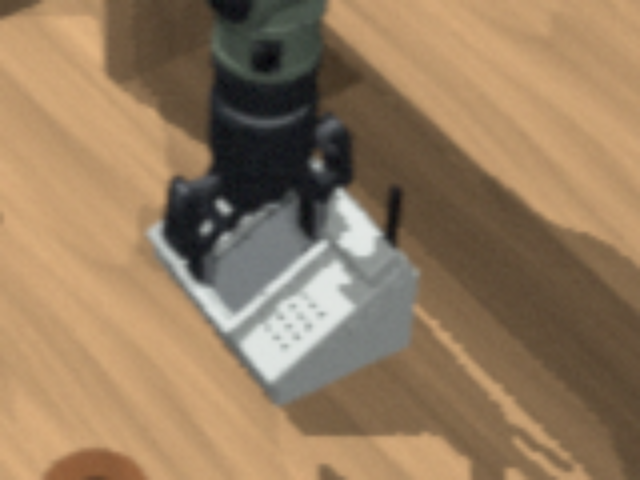

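Side crop: the far finger stands just over the track on the −y side of the lock, and wrist and shelf are clear. Pushing the lock open.

Call:
servo_tool:
  series:
    - [[0, -0.01, 0.001], 0, 1]
    - [[0, -0.016, 0.001], 0, 1]
    - [[0, -0.021, 0.001], 0, 1]
    - [[0, -0.026, 0.001], 0, 1]
    - [[0, -0.031, 0.001], 0, 1]
    - [[0, -0.036, 0.001], 0, 1]
    - [[0, -0.041, 0.001], 0, 1]
    - [[0, -0.046, 0.001], 0, 1]
    - [[0, -0.051, 0.001], 0, 1]
    - [[0, -0.056, 0.001], 0, 1]
    - [[0, -0.061, 0.001], 0, 1]
    - [[0, -0.066, 0.001], 0, 1]
    - [[0, -0.069, 0.001], 0, 1]
    - [[0, -0.069, 0.001], 0, 1]

```text
time: 5.05
position: [0.5782, 0.1096, 0.1149]
ee_rot: [0.999, -0.043, -0.0, -0.0]
wrist_force: [0.1, -0.3, -0.4]
grip_width: 0.0856
```

Call:
servo_tool:
  series:
    - [[0, -0.002, 0], 0, 1]
    - [[0, -0.003, 0], 0, 1]
    - [[0, -0.004, 0], 0, 1]
    - [[0, -0.005, 0], 0, 1]
    - [[0, -0.005, 0], 0, 1]

```text
time: 5.55
position: [0.5785, 0.1126, 0.1149]
ee_rot: [0.999, -0.044, -0.0, 0.001]
wrist_force: [-0.5, -5.3, 1.3]
grip_width: 0.0855
```

Call:
servo_tool:
  series:
    - [[0, -0.002, 0], 0, 1]
    - [[0, -0.004, 0], 0, 1]
    - [[0, -0.004, 0], 0, 1]

```text
time: 5.85
position: [0.5785, 0.1134, 0.1149]
ee_rot: [0.999, -0.046, -0.0, 0.005]
wrist_force: [-2.3, -16.0, 2.1]
grip_width: 0.0855
```

Force rises to 16 N with no further motion at y_u≈0.038, as predicted for the end stop. Backing off, rising, and going to view the handset.

Call:
servo_tool:
  series:
    - [[0, 0.02, 0], 0, 1]
    - [[0, 0.022, -0.04], 0, 1]
    - [[-0.01, 0.03, -0.08], 0, 1]
    - [[-0.03, 0.06, -0.12], 0, 1]
    - [[-0.05, 0.1, -0.145], -8, 1]
    - [[-0.07, 0.14, -0.145], -16, 1]
    - [[-0.09, 0.18, -0.145], -24, 1]
    - [[-0.11, 0.22, -0.145], -32, 1]
    - [[-0.13, 0.26, -0.145], -40, 1]
    - [[-0.15, 0.3, -0.145], -48, 1]
    - [[-0.17, 0.34, -0.145], -56, 1]
    - [[-0.184, 0.38, -0.145], -64, 1]
    - [[-0.184, 0.42, -0.145], -72, 1]
    - [[-0.184, 0.42, -0.145], -80, 1]
    - [[-0.184, 0.42, -0.145], -87, 1]
    - [[-0.184, 0.42, -0.145], -87, 1]
    - [[-0.184, 0.42, -0.145], -87, 1]
    - [[-0.184, 0.42, -0.145], -87, 1]

```text
time: 7.65
position: [0.3595, -0.2844, 0.26]
ee_rot: [0.755, 0.656, 0.0, 0.0]
wrist_force: [1.0, 0.2, 0.0]
grip_width: 0.0854
```

```bash
python3 - <<'E'
from h2 import *
from bench import env
s=env.state();c=env.capture("wrist");print(s["time"],s["position"],s["wrist_force"].round(2))
P=wcloud(c,s);k=(P[...,2]>.016)&(P[...,2]<.04)&(P[...,1]<-.24)&(P[...,1]>-.37)&(P[...,0]<.46)&(P[...,0]>.3)
x=P[k];t=x[x[:,2]>np.median(x[:,2])-.004]
r=cv2.minAreaRect(t[:,:2].astype(np.float32)*1000);print(k.sum(),"top z",np.median(t[:,2]),r)
T=Ro.from_quat(s["ee_rot"]).as_matrix();print("tool x yaw",np.degrees(np.arctan2(T[1,0],T[0,0])))
a=c["frame"];
sc=env.capture("scene")
P2=cloud(sc);m=(P2[...,2]>.135)&(P2[...,2]<.17)&(abs(P2[...,0]-.63)<.05)&(P2[...,1]>0)&(P2[...,1]<.18);q=P2[m];print("fin scene",m.sum(),q.mean(0),"unit y",((q.mean(0)-O)@U)[1])
b=cv2.resize(sc["frame"][200:305,210:315],None,fx=3,fy=3)
im=np.zeros((480,960,3),np.uint8);im[:,:640]=a;im[:315,640:955]=b;cv2.imwrite("pics/w2.png",cv2.resize(im,(800,400))[...,::-1])
E
```

```text
7.65 [ 0.35952944 -0.28436682  0.26004693] [0.99 0.21 0.02]
5188 top z 0.025920672760202018 ((383.71771240234375, -300.2069091796875), (49.881065368652344, 90.13602447509766), 83.62943267822266)
tool x yaw 81.99279130650348
fin scene 87 [0.64176005 0.09488064 0.14686983] unit y 0.02457285283839947
```

View pics/w2.png

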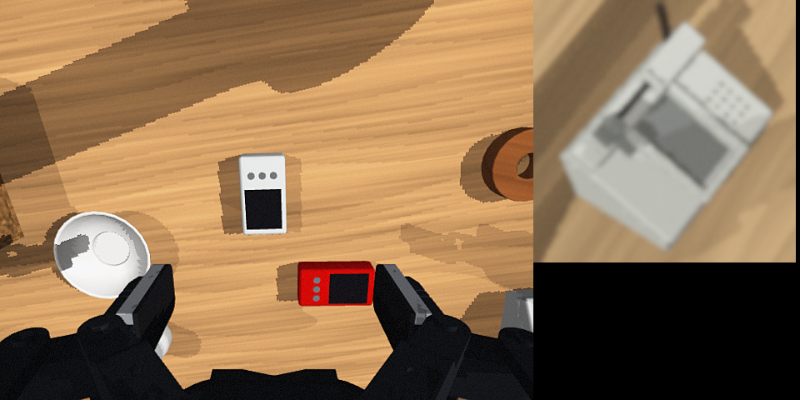

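Wrist view: handset at (263,193), screen on the far end, measured 49.9×90.1 mm with its top at 25.9 mm, as specified. The red one at (337,283) is clear of the fingers. The scene crop shows the lock at the +y end with the whole slot free beside it; the 0.025 fin number there is polluted by the aerial. Grasping now.

Call:
servo_tool:
  series:
    - [[-0.0126, 0.0142, 0.04], -1.6, 1]
    - [[-0.0126, 0.0142, 0.08], -1.6, 1]
    - [[-0.0126, 0.0142, 0.12], -1.6, 1]
    - [[-0.0126, 0.0142, 0.16], -1.6, 1]
    - [[-0.0126, 0.0142, 0.19], -1.6, 1]
    - [[-0.0126, 0.0142, 0.21], -1.6, 1]
    - [[-0.0126, 0.0142, 0.225], -1.6, 1]
    - [[-0.0126, 0.0142, 0.232], -1.6, 1]
    - [[-0.0126, 0.0142, 0.232], -1.6, 1]
    - [[-0.0126, 0.0142, 0.232], -1.6, -1]
    - [[-0.0126, 0.0142, 0.232], -1.6, -1]
    - [[-0.0126, 0.0142, 0.232], -1.6, -1]
    - [[-0.0126, 0.0142, 0.232], -1.6, -1]
    - [[-0.0126, 0.0142, 0.232], -1.6, -1]
    - [[-0.0126, 0.0142, 0.232], -1.6, -1]
    - [[-0.0126, 0.0142, 0.232], -1.6, -1]
    - [[-0.0126, 0.0142, 0.232], -1.6, -1]

```text
time: 9.45
position: [0.3723, -0.2996, 0.0292]
ee_rot: [0.745, 0.667, 0.0, 0.001]
wrist_force: [-1.1, -0.1, 6.1]
grip_width: 0.0484
```

```bash
python3 - <<'E'
from h2 import *
from bench import env
s=env.state();print(s["time"],s["position"],s["grip_width"],s["wrist_force"])
c=env.capture("wrist");P=wcloud(c,s);T=Ro.from_quat(s["ee_rot"]).as_matrix();t=(P-s["position"])@T
cv2.imwrite("pics/w3.png",c["frame"][...,::-1])
q=t[300:420,150:500].reshape(-1,3);q=q[(abs(q[:,0])<.045)&(abs(q[:,0])>.026)&(abs(q[:,1])<.013)&(q[:,2]<.024)];print("finger z max",np.percentile(q[:,2],[50,90,99]).round(4),len(q))
E
```

```text
9.45 [ 0.37226057 -0.29958243  0.02922499] 0.0484225403759865 [-1.09014547 -0.08352553  6.12741622]
finger z max [-0.0305 -0.0006  0.0098] 8477
```

View pics/w3.png

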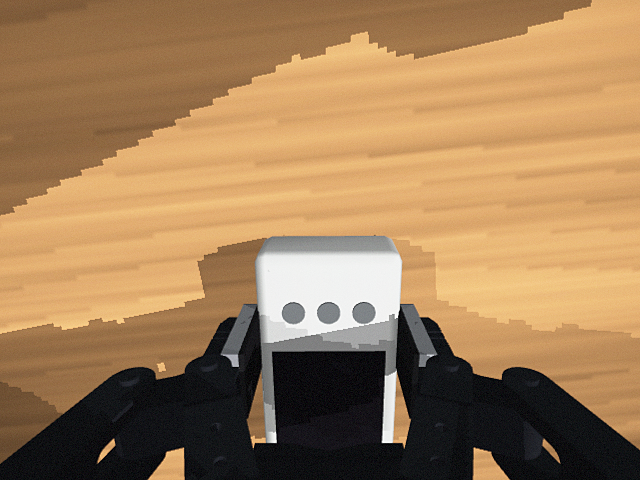

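Handset gripped: width 48.4 mm, pads on its upper half, keys towards the robot. Lifting and carrying it to over the dock.

Call:
servo_tool:
  series:
    - [[0, 0, -0.02], 0, -1]
    - [[0, 0, -0.05], 0, -1]
    - [[0, 0, -0.09], 0, -1]
    - [[0.02, 0.01, -0.12], 0, -1]
    - [[0.05, 0.02, -0.13], 0, -1]
    - [[0.085, 0.03, -0.131], 0, -1]
    - [[0.12, 0.04, -0.131], 0, -1]
    - [[0.16, 0.055, -0.131], 0, -1]
    - [[0.2, 0.07, -0.131], 0, -1]
    - [[0.24, 0.085, -0.131], 0, -1]
    - [[0.28, 0.1, -0.131], 0, -1]
    - [[0.32, 0.115, -0.131], -1.3, -1]
    - [[0.355, 0.13, -0.131], -1.3, -1]
    - [[0.38, 0.14, -0.131], -1.3, -1]
    - [[0.3954, 0.1443, -0.131], -1.3, -1]
    - [[0.3954, 0.1443, -0.131], -1.3, -1]
    - [[0.3954, 0.1443, -0.131], -1.3, -1]
    - [[0.3954, 0.1443, -0.131], -1.3, -1]

```text
time: 11.3
position: [0.5583, 0.0768, 0.159]
ee_rot: [0.738, 0.675, -0.0, -0.0]
wrist_force: [-0.6, -0.0, -0.2]
grip_width: 0.0486
```

```bash
python3 - <<'E'
from h2 import *
from bench import env
s=env.state();T=Ro.from_quat(s["ee_rot"]).as_matrix()
print(s["position"],s["grip_width"],s["wrist_force"].round(1),"yaw",np.degrees(np.arctan2(T[1,0],T[0,0])),"unit",((s["position"]-O*[1,1,0])@U).round(4))
for a in((-.0302,0,.1065),(-.0335,0,.084),(-.0218,0,.0908),(-.0207,0,.0835)):print(a,shift(s,u2w(*a)).round(4))
c=env.capture("wrist");t=(wcloud(c,s)-s["position"])@T
k=(t[...,2]>-.02)&(t[...,2]<.03)&(abs(t[...,0])<.022)&(t[...,1]<.06);q=t[k];print("handset tool y min/max",np.percentile(q[:,1],[1,99]).round(4),"top z",np.median(q[:,2]).round(4),"slope z/y",np.polyfit(q[:,1],q[:,2],1).round(3),"x",np.median(t[(t[...,2]>-.02)&(t[...,2]<.03)&(abs(t[...,0])<.03)&(t[...,1]<-.02)][:,0]).round(4))
E
```

```text
[0.55825755 0.07684628 0.15900934] 0.04860375611151317 [-0.6 -0.  -0.2] yaw 84.84827145052188 unit [-0.0461 -0.0007  0.159 ]
(-0.0302, 0, 0.1065) [0.0007 0.0159 0.0525]
(-0.0335, 0, 0.084) [0.0007 0.0126 0.075 ]
(-0.0218, 0, 0.0908) [0.0008 0.0243 0.0682]
(-0.0207, 0, 0.0835) [0.0008 0.0254 0.0755]
handset tool y min/max [-0.0335  0.0423] top z 0.0034 slope z/y [-0.063  0.004] x -0.0006
```

Call:
servo_tool:
  series:
    - [[0.0007, 0.01, 0.015], 0, -1]
    - [[0.0007, 0.0159, 0.03], 0, -1]
    - [[0.0007, 0.0159, 0.042], 0, -1]
    - [[0.0007, 0.0155, 0.05], 0, -1]
    - [[0.0007, 0.015, 0.056], 0, -1]
    - [[0.0007, 0.0145, 0.06], 0, -1]
    - [[0.0007, 0.0145, 0.06], 0, -1]

```text
time: 12.05
position: [0.5714, 0.0774, 0.0992]
ee_rot: [0.738, 0.675, -0.001, -0.001]
wrist_force: [-6.4, -0.5, 7.9]
grip_width: 0.0484
```

Contact with about 10 N, as intended: the far edge rests on the floor and turns the slab in the grip. Continuing down.

Call:
servo_tool:
  series:
    - [[0, -0.0005, 0.003], 0, -1]
    - [[0, -0.001, 0.006], 0, -1]
    - [[0, -0.0015, 0.009], 0, -1]
    - [[0, -0.0015, 0.012], 0, -1]
    - [[0, -0.0015, 0.015], 0, -1]
    - [[0, -0.0015, 0.015], 0, -1]

```text
time: 12.65
position: [0.5684, 0.0776, 0.0839]
ee_rot: [0.738, 0.675, -0.002, -0.002]
wrist_force: [-10.2, -0.9, 8.5]
grip_width: 0.0483
```

```bash
cat > hs.py <<'E'
from h2 import *
from bench import env
def look(name):
    s=env.state();T=Ro.from_quat(s["ee_rot"]).as_matrix();c=env.capture("wrist");W=wcloud(c,s);t=(W-s["position"])@T
    F=c["frame"].astype(int);d=(W-O)@Dk
    print("t",round(s["time"],2),"unit",((s["position"]-O*[1,1,0])@U).round(4),"grip",round(s["grip_width"],4),"F",s["wrist_force"].round(1))
    k=(abs(d[...,1])<.02)&(abs(d[...,0])<.07)&(d[...,2]>.014)&(d[...,2]<.06)&(t[...,2]>-.01);q=d[k]
    if len(q)>50:
        p=np.polyfit(q[:,0],q[:,2],1);print("handset in dock frame: x",np.percentile(q[:,0],[1,99]).round(4),"z",np.percentile(q[:,2],[2,50,98]).round(4),"tilt off slope deg",np.degrees(np.arctan(p[0])).round(1),len(q))
    cv2.imwrite(f"pics/{name}.png",c["frame"][...,::-1]);return s,c,d
E
python3 - <<'E'
from hs import *
look("w4")
E
```

```text
t 12.65 unit [-0.036   0.0009  0.0839] grip 0.0483 F [-10.2  -0.9   8.5]
handset in dock frame: x [-0.0532  0.0124] z [0.0302 0.037  0.0434] tilt off slope deg -11.3 22595
```

View pics/w4.png

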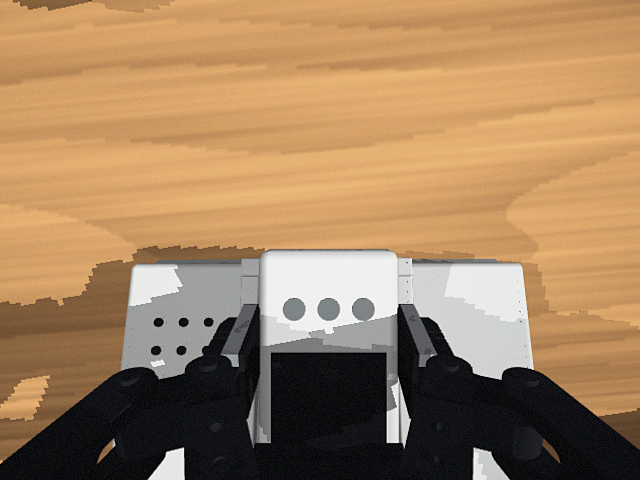

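Wrist view: the slab is centred between the rails (rail gap at columns 243–412, slab 260–398), 11° short of the slope and with its low end still above the lip. Sliding up the slope and then down.

Call:
servo_tool:
  series:
    - [[0, 0.004, -0.0022], 0, -1]
    - [[0, 0.008, -0.0043], 0, -1]
    - [[0, 0.012, -0.0065], 0, -1]
    - [[0, 0.0135, -0.007], 0, -1]
    - [[0, 0.0135, -0.007], 0, -1]

```text
time: 13.2
position: [0.5779, 0.0771, 0.0897]
ee_rot: [0.737, 0.675, -0.005, -0.005]
wrist_force: [-17.8, 1.8, 9.7]
grip_width: 0.0486
```

```bash
python3 - <<'E'
from hs import *
look("w5")
E
```

```text
t 13.2 unit [-0.0265  0.0013  0.0897] grip 0.0486 F [-17.8   1.8   9.7]
handset in dock frame: x [-0.0421  0.0233] z [0.0304 0.0373 0.0439] tilt off slope deg -11.7 22566
```

Call:
servo_tool:
  series:
    - [[0, 0.003, -0.003], 0, -1]
    - [[0, 0.004, -0.003], 0, -1]
    - [[0, 0.004, 0.0], 0, -1]
    - [[0, 0.004, 0.003], 0, -1]
    - [[0, 0.004, 0.006], 0, -1]
    - [[0, 0.004, 0.008], 0, -1]
    - [[0, 0.004, 0.008], 0, -1]

```text
time: 13.95
position: [0.5821, 0.0767, 0.0815]
ee_rot: [0.737, 0.675, -0.005, -0.005]
wrist_force: [-16.4, 1.2, 7.6]
grip_width: 0.0489
```

```bash
python3 - <<'E'
from hs import *
look("w6")
E
```

```text
t 13.95 unit [-0.0222  0.0013  0.0815] grip 0.0489 F [-16.4   1.2   7.6]
handset in dock frame: x [-0.0435  0.0137] z [0.0273 0.0294 0.0315] tilt off slope deg -2.5 19580
```

Now 2.5° off flat, with the low end inside the lip (x −43 to −45 mm). Relieving the load and releasing.

Call:
servo_tool:
  series:
    - [[0, -0.003, 0], 0, -1]
    - [[0, -0.003, 0], 0, 0.4]
    - [[0, -0.003, 0], 0, 0.5]
    - [[0, -0.003, 0], 0, 0.5]
    - [[0, -0.003, -0.0], 0, 0.5]
    - [[0, -0.003, -0.005], 0, 0.5]
    - [[0, -0.003, -0.015], 0, 0.5]
    - [[0, -0.005, -0.03], 0, 0.5]
    - [[0, -0.01, -0.06], 0, 0.5]
    - [[0, -0.02, -0.1], 0, 0.5]
    - [[0, -0.03, -0.13], 0, 0.5]
    - [[0, -0.03, -0.13], 0, 0.5]

```text
time: 15.2
position: [0.5614, 0.0789, 0.2193]
ee_rot: [0.738, 0.675, 0.003, 0.003]
wrist_force: [0.5, -0.4, 0.7]
grip_width: 0.0637
```

```bash
python3 - <<'E'
from hs import *
s,c,d=look("w7")
q=d[(d[...,2]>.018)&(abs(d[...,2]-.026)<.006)&(abs(d[...,0])<.056)&(abs(d[...,1])<.034)]
print("top rect",cv2.minAreaRect((q[:,:2]*1000).astype(np.float32)),len(q))
E
```

```text
t 15.2 unit [-0.0431  0.0016  0.2193] grip 0.0637 F [ 0.5 -0.4  0.7]
handset in dock frame: x [-0.0443  0.0691] z [0.0211 0.026  0.0283] tilt off slope deg -1.7 9598
top rect ((5.1273193359375, 0.15006256103515625), (67.92243957519531, 101.77753448486328), 89.86734771728516) 10453
```

View pics/w7.png

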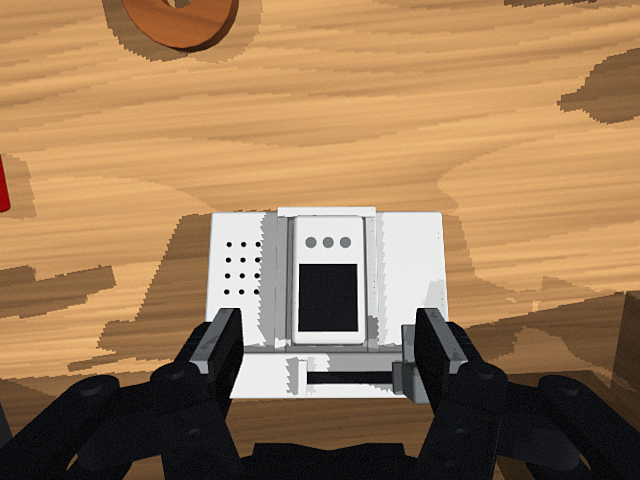

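Wrist view: the handset lies face up in the recess (slab columns 293–365, rows 217–345, keys and screen visible), just clear of the lip. The lock stands at the right end of the slot. Swinging the jaws to along X on the +y side of the lock.

Call:
servo_tool:
  series:
    - [[0.02, 0, 0], 8, 1]
    - [[0.04, 0, 0], 16, 1]
    - [[0.06, 0, 0], 24, 1]
    - [[0.08, 0, 0], 32, 1]
    - [[0.09, 0, 0], 40, 1]
    - [[0.09, 0, 0], 48, 1]
    - [[0.09, 0, 0], 56, 1]
    - [[0.09, 0, 0], 64, 1]
    - [[0.09, 0, 0], 72, 1]
    - [[0.09, 0, 0], 80, 1]
    - [[0.09, 0, 0], 88, 1]
    - [[0.09, 0.005, 0.0], 90, 1]
    - [[0.09, 0.013, 0.02], 90, 1]
    - [[0.09, 0.013, 0.05], 90, 1]
    - [[0.09, 0.013, 0.05], 90, 1]
    - [[0.09, 0.013, 0.05], 90, 1]

```text
time: 16.85
position: [0.5795, 0.1669, 0.1624]
ee_rot: [0.999, -0.044, -0.001, 0.0]
wrist_force: [-0.4, -0.4, 1.3]
grip_width: 0.085
```

```bash
python3 - <<'E'
from hs import *
s=env.state();T=Ro.from_quat(s["ee_rot"]).as_matrix()
print("unit",((s["position"]-O*[1,1,0])@U).round(4),"yaw",np.degrees(np.arctan2(T[1,0],T[0,0])).round(2))
for y in(.09,.073,.018):print(y,shift(s,u2w(-.03,y,.1165)).round(4))
for n in("side","scene"):
    c=env.capture(n);d=(cloud(c)-O)@Dk
    k=(abs(d[...,1])<.02)&(d[...,0]>-.04)&(d[...,0]<.042)&(d[...,2]>.01)&(d[...,2]<.045);q=d[k]
    if len(q)>20: p=np.polyfit(q[:,0],q[:,2],1);print(n,len(q),"slope deg",np.degrees(p[0]).round(2),"z0",p[1].round(4))
E
```

```text
unit [-0.0327  0.0909  0.1624] yaw -5.07
0.09 [0.0028 0.0009 0.0459]
0.073 [0.0029 0.0179 0.0459]
0.018 [0.0029 0.0729 0.0459]
side 320 slope deg 1.09 z0 0.0258
scene 430 slope deg -0.13 z0 0.0246
```

The handset sits flat (within 1°, face at z≈26 mm). Lowering and pushing the lock home.

Call:
servo_tool:
  series:
    - [[0.003, 0, 0.02], 0, 1]
    - [[0.003, 0, 0.036], 0, 1]
    - [[0.003, 0, 0.046], 0, 1]
    - [[0.003, 0.008, 0.046], 0, 1]
    - [[0.003, 0.014, 0.046], 0, 1]
    - [[0.003, 0.02, 0.046], 0, 1]
    - [[0.003, 0.025, 0.046], 0, 1]
    - [[0.003, 0.03, 0.046], 0, 1]
    - [[0.003, 0.035, 0.046], 0, 1]
    - [[0.003, 0.04, 0.046], 0, 1]
    - [[0.003, 0.045, 0.046], 0, 1]
    - [[0.003, 0.05, 0.046], 0, 1]
    - [[0.003, 0.055, 0.046], 0, 1]
    - [[0.003, 0.06, 0.046], 0, 1]
    - [[0.003, 0.065, 0.046], 0, 1]
    - [[0.003, 0.07, 0.046], 0, 1]
    - [[0.003, 0.07, 0.046], 0, 1]

```text
time: 18.65
position: [0.5768, 0.0962, 0.1168]
ee_rot: [0.999, -0.045, -0.0, 0.0]
wrist_force: [-0.5, -0.2, 0.4]
grip_width: 0.0857
```

Call:
servo_tool:
  series:
    - [[0, 0.002, 0], 0, 1]
    - [[0, 0.004, 0], 0, 1]
    - [[0, 0.006, 0], 0, 1]
    - [[0, 0.006, 0], 0, 1]

```text
time: 19.05
position: [0.5764, 0.0936, 0.1169]
ee_rot: [0.999, -0.043, -0.0, -0.003]
wrist_force: [1.5, 8.4, -0.6]
grip_width: 0.0856
```

Call:
servo_tool:
  series:
    - [[0, 0.003, 0], 0, 1]
    - [[0, 0.004, 0], 0, 1]
    - [[0, 0.004, 0], 0, 1]

```text
time: 19.35
position: [0.5763, 0.0929, 0.117]
ee_rot: [0.999, -0.041, 0.0, -0.006]
wrist_force: [2.1, 17.7, -0.7]
grip_width: 0.0851
```

Call:
servo_tool:
  series:
    - [[0, -0.01, 0], 0, 1]
    - [[0, -0.025, 0], 0, 1]
    - [[0, -0.025, -0.03], 0, 1]
    - [[-0.02, -0.025, -0.07], 0, 1]
    - [[-0.06, -0.025, -0.12], 0, 1]
    - [[-0.09, -0.025, -0.15], 0, 1]
    - [[-0.1, -0.025, -0.16], -9, 1]
    - [[-0.1, -0.025, -0.16], -18, 1]
    - [[-0.1, -0.025, -0.16], -27, 1]
    - [[-0.1, -0.025, -0.16], -36, 1]
    - [[-0.1, -0.025, -0.16], -45, 1]
    - [[-0.1, -0.025, -0.16], -54, 1]
    - [[-0.1, -0.025, -0.16], -63, 1]
    - [[-0.1, -0.025, -0.16], -72, 1]
    - [[-0.1, -0.025, -0.16], -81, 1]
    - [[-0.06, -0.025, -0.16], -90, 1]
    - [[-0.03, 0.02, -0.16], -90, 1]
    - [[-0.01, 0.02, -0.16], -90, 1]
    - [[-0.01, 0.02, -0.16], -90, 1]
    - [[-0.01, 0.02, -0.16], -90, 1]

```text
time: 21.35
position: [0.5642, 0.0681, 0.2764]
ee_rot: [0.738, 0.675, -0.001, -0.0]
wrist_force: [-0.0, 0.2, 0.7]
grip_width: 0.0854
```

```bash
python3 - <<'E'
from hs import *
s,c,d=look("w8")
k=(d[...,2]>.045)&(d[...,2]<.07)&(abs(d[...,0]-.065)<.02)&(abs(d[...,1])<.08);q=d[k];print("fin y",np.percentile(q[:,1],[2,50,98]).round(4),len(q))
f=c["frame"];n={k:proj(c,s,d2w(v)).round(0).tolist() for k,v in {"fin j=0":(.065,0,.066),"catch tip":(.031,0,.036)}.items()};print(n)
im=cv2.resize(f[170:390,190:460],None,fx=2.9,fy=2.7);cv2.imwrite("pics/w8c.png",im[:600,:800,::-1])
E
```

```text
t 21.35 unit [-0.0394 -0.0089  0.2764] grip 0.0854 F [-0.   0.2  0.7]
handset in dock frame: x [-0.0446  0.0685] z [0.0211 0.0263 0.0363] tilt off slope deg 1.0 6323
fin y [-0.0071 -0.0003  0.0065] 591
{'fin j=0': [[342.0, 331.0]], 'catch tip': [[341.0, 287.0]]}
```

View pics/w8c.png

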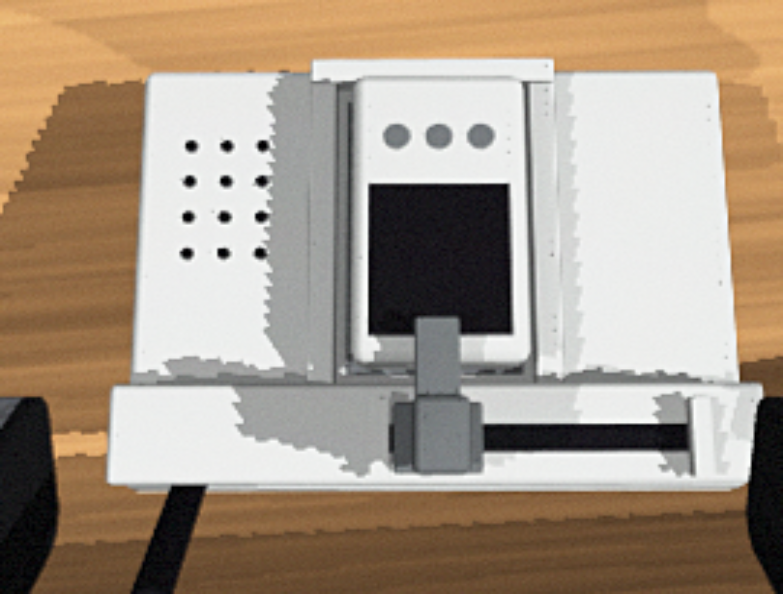

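Final view: the lock is at the left end with the fin at y = −0.3 mm and 17.7 N felt at the stop. The catch lies over the middle of the handset's upper end, and the handset is flat and inside the rails and lip. The robot touches nothing, so I'm handing in.

```bash
python3 -c "
from bench import env
print(env.job_done())"
```

```text
the job is handed in; nothing more can be done
None
```

The handset is docked face up and flat, the lock is fully home over it, and the job was handed in at about 21 s of the 61 s allowed. I slid the lock open until it hit its end stop (16 N, no further motion). I then picked up the white handset, turned it in the grip against the dock floor to match the slope, and let go. Last, I pushed the lock back to its other end stop (17.7 N).

**Last checks:**
- **Lock:** the fin is at y = −0.3 mm, where 0 is fully locked, and the catch lies over the middle of the handset's upper end.
- **Handset:** it is flat to about 1°, with its face at about 26 mm, and lies inside the rails and lip.
- **Robot:** it was clear of everything, with about 0.7 N at the wrist. The highest wrist force I read was about 20 N, while sliding the handset up the slope.

**Disagreements:**
- The scene-camera reading of the lock after opening gave 25 mm instead of 55 mm. I put that down to the aerial being in the mask and discarded it; the end-stop force and the picture both showed it fully open.
- After release, the handset's tilt read −1.7° to +1.1° across the three cameras.

I did not touch the other things on the dresser, but I did not re-measure where they are.

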